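# Free the eccentric lock and close the clamp slide on the doming block

## Robot

A 6-joint arm with a two-finger parallel gripper is mounted at the origin on a cart in front of the work surface, level with it; the furniture and walls round the work are solid. World frame = base frame: x ahead of the robot, y to its left, z up, the work surface at z = 0. Lengths are in mm, angles in rad, forces in N, time in s.
With the tool pointing down it reaches from about 350 to 875 mm from the base axis. Payload 4.2 kg.
Tool frame: the origin (TCP) lies midway between the tips of the shut fingers; the grasp point (between the pads) lies 19 mm behind it (arm.tcp_to_grasp is the distance from the TCP to the grasp point, in mm); z points along the fingers, y is the line along which they close (so a half turn about z gives the same grasp; the last joint's range is limited). The gripper opens to 85 mm and grips with 20 to 120 N. Pads are 22 mm wide; open, the fingers measure 114 mm over their backs; the gripper's body (76 mm by 85 mm) begins 54 mm behind the grasp point. The pads swing forward as they close: fully open they stand 13 mm farther back than shut.
Start: joints at [-1.067, 0.385, 0.008, 0, -1.194, -0.259], TCP at [151.494, -606.341, 231.312] pointing down, gripper open.
Joint ranges: [-3.14, 3.14], [-1.21, 2.06], [-1.07, 1.41], [-3.16, 2.05], [-2.99, -0.16], [-3.1, 3.1]. Speed limits (rad/s): [2.79, 2.79, 3.14, 3.14, 3.14, 3.14].

## Interface

Orientations are given as a unit quaternion [x, y, z, w].
In Python, from bench import arm, imaging, job, models gives the robot as it stands.
- The arm moves only by the tool arm_command, never from a script. Its argument "rows" is a list of rows, each an object with "grip": the opening, from 0 (shut) to 1 (fully open); "linear": the shift along the tool's x, y, z in mm, a list of three; "rot": the turn, a rotation vector about the tool's x, y, z in rad, a list of three. In form: [{"grip": grip, "linear": [tx, ty, tz], "rot": [rx, ry, rz]}, ...]. A call has 1 to 10 rows; each row is the pose to reach, as a shift and turn from the pose commanded when the call began, along the tool's axes at that moment; what a row does not reach only later rows make up. A row lasts 1/8 s, in which the tool goes at most 62.5 mm and 10.7 degrees, less where a joint would pass 70% of its speed; a pose out of reach is approached as far as the arm can. A call with a gripper value outside its range is refused whole. The fingers move at their own pace and stop on an object; the grip force is fixed at half the most. Time passes only in rows, so rows that repeat a pose let the fingers close. It gives the time, the measured TCP pose, the force, the opening and the grip force at its end, in the units of the state.
- arm.read_state(): the state, without advancing time (a new reading comes with each control period).
- imaging.get_image(name): name is "scene" or "side" or "wrist"; returns a dict with "frame" (480x640x3 uint8, red, green, blue), "fx", "fy", "cx", "cy" (pixels), "extrinsics" (4x4, takes a point from world to camera coordinates); the wrist camera has in their place "T_tool_cam" (4x4, takes a point from camera to tool coordinates, whose origin is the TCP and whose axes are the flange's). Camera axes: x right, y down, z forward; pixel columns grow to the right and rows downward; lengths in mm; the calibration is good to about 2 mm. The wrist camera is an equidistant fisheye: a pixel r from the principal point sees the ray r / f radians off the axis. A picture is of the moment at which its call begins: read the wrist's pose just before it. There is no depth.
- job.job_done(): hands the job in; it is judged then, once.
Trained networks look in a picture, given as the dict that the camera call returned (one of the last four; its "shot" number tells which), for a name from the list of things; names that differ only in an ending like _2 or _b are one class to them, and where a whole thing is asked for, a point or a joint stands for the part that bears it (a point fixed in the world has none). Each returns a list of dicts, best first, with "score" (0 to 1); they miss things now and then, are a little off and sometimes report something else, mostly with a low value. They report only what shows in the picture. A call takes as long as a camera call. They do not tell look-alikes from the thing itself.
- models.spot_in(picture, query): "rect" ([left, top, right, bottom] in pixels, round what is visible of it).
- models.tip_of(picture, query): "pixel" ([column, row] in pixels: a listed point, or the origin of a listed thing).
The state is a dict: "clock": time; "joints": joint angles; "joint_vel": joint speeds; "joint_efforts": joint torques, N m; "position": TCP position; "ee_rot": TCP orientation; "contact_force": force on the tool from outside, world axes, zero at the start; "wrist_torque": the same for the moment, N m; "gripper_width": finger opening in mm; "grasp_force": force on a finger pad.
Only numpy, scipy, OpenCV 4.12 (cv2) and the standard library are available. Lean on these libraries where they do the work, as an engineer would, in place of code of your own. Each camera call takes 0.05 s, during which the arm holds its last target. There are 200 camera calls.

## Task

Close the clamping jig on the brass doming block. First push the upright lever of the eccentric cam round, clockwise seen from above, until it comes up against its far stop pin, so that the cam's low side faces the slide; only then push the follower slide forward by its upright end plate until it has driven the block fully home against the end stop, and withdraw. Work by pushing with the fingers only: grasp and lift nothing, do not touch the block with the hand, and leave the tin, the dish and the pliers where they are.

Things in the scene. Friction and masses are not known exactly. Their poses are not given: they have to be found in the camera images.
- jig: Clamping jig, fixed to the bench: dark steel base plate 218 x 132 x 12 mm. Its frame: x forward (the slide's way), y left, z up; origin on the bench, plate from x -100 to 118 and y -69 to 63 mm. The slide runs along y = -30 mm. Guide rails, tops at z 30 mm: right, y -66 to -56, x -96 to 108 mm; left, y -4 to 6, x 45 to 104 mm.
- end_stop (a point): Near face of the steel end stop at the far end of the jig, on the slide's line, 33 mm above the bench (jig frame x 104, y -30 mm). The stop is 72 mm wide, 12 mm thick, its top 46 mm above the bench. The block is home when it lies against this face.
- far_pin (a point): Top of the far stop pin, an upright steel pin 7 mm thick, 55 mm above the bench (jig frame x 46, y 10 mm). The lever rests on its left side when the cam is at its low point. A like pin at x -26, y 10 mm stops the lever at the other end.
- cam (a joint): Angle (rad) of the eccentric cam. 0: lever along the jig's +x on the far pin, low side to the slide, slide free. 3.14: lever along -x on the near pin, high side blocks the slide. Starts at 2.3 to 3.05; falls as the lever goes clockwise seen from above (-x, +y, +x). Stays where left; about 2 N at the lever turns it. Above about 0.8 it blocks the slide, and pushing the slide does not turn it away.
- slide (a joint): Travel (m) of the aluminium follower slide along the jig's +x. 0 is fully back (starts at 0 to 0.003); with the block clamped against the end stop it reads 0.040. It stays where it is left; moving it takes about 4 N, with the block before it about 10 N.
- cam_pivot (a point): Point on the cam's vertical pivot axis, at mid-height of the lever (jig frame x 10, y 17.5, z 51 mm); fixed to the jig. The cam's steel disc, radius 22 mm and 7 mm off centre, lies at z 14 to 32 mm.
- cam_lever (a point): Point on the cam's lever, 68 mm from the pivot axis, at mid-height; turns with the cam, x axis outward along the lever. The lever is an upright flat dark steel bar 8 mm thick and 30 mm tall (36 to 66 mm above the bench) that reaches 88 mm from the pivot. The slide beside it has its top 31 mm above the bench.
- slide_pad (a point): Point on the rear face (the one to push, facing the jig's -x) of the slide's upright end plate, on the slide's centre line, 47 mm above the bench; moves with the slide. The plate is 50 mm wide, 10 mm thick, its top 71 mm above the bench. The front of the slide, which pushes the block, is 110 mm ahead of this face.
- block: Brass doming block, a 42 mm cube with round hollows, about 0.6 kg, loose on the jig's plate between the front of the slide and the end stop. Origin at the centre of its underside. It starts with its origin at x 48 to 56 mm in the jig's frame and is at 83 mm when home against the end stop.
- tin: Small round black tin, 41 mm across and 24 mm tall, loose on the bench to the right of the jig; to be left alone. Origin at the centre of its underside.
- dish: Shallow round white dish, 75 mm across and 15 mm tall, loose on the bench to the right of the jig; to be left alone. Origin at the centre of its underside.
- pliers: Small pliers with blue handles lying open, 49 x 140 x 12 mm, loose on the bench to the left of the jig; to be left alone. Origin at the middle of their underside.
Mind the look-alikes: they are no part of the job. There is more than one size of the block; the job needs the middle-sized.

How it is judged (in metres and radians):
On the way, in this order (a step that is already met when the one before it is completed fails the run):
1. the cam is turned to its low point, lever up against the far stop pin, while the slide is still back (value of joint cam below 0.3 rad and value of joint slide below 0.012 m), for 0.2 s.
2. the slide is pushed forward until the block is home against the end stop (value of joint cam below 0.3 rad and value of joint slide above 0.0365 m and x of block in the frame of jig above 0.08 m), for 0.2 s.
At the end, for the whole second after the job is handed in: The cam is within 0.3 rad of its low point, the slide is forward at 36.5 mm or more (40 mm is home), and the block lies flat and at rest on the plate within 3 mm of the end stop (all of step 2 and linear speed of block below 0.01 m/s and height (world z) of block below 0.018 m); the robot touches nothing.
It fails at once if the slide is pushed forward before the cam is at its low point (value of joint cam above 0.4 rad and value of joint slide above 0.012 m).
It fails at once if the block is lifted (height (world z) of block above 0.024 m).
It fails at once if the hand or arm touches the block (contact force between any of the fingers, the arm and block above 0.5 N).
It fails at once if a bystander (tin, dish or pliers) is moved by more than 20 mm (distance of any of tin, dish, pliers from where it was at the start of the episode above 0.02 m).
It also fails if it takes over 54 s, if anything falls off the work surface, if the arm or the gripper's body presses on something with over 40 N, if the wrist force passes 120 N, or if a joint passes its speed limit or range.

## Working session

There is one attempt and no reset: what is moved stays moved. The work goes in short steps, Python scripts to look and compute and a tool call to move; the robot and the scene stay as the last step left them, time stands still between calls to the robot, and variables do not carry over. Pictures are saved under pics/ and viewed, at most 10 in all, crops included, and the job is handed in when it is done.

Besides the shell and the picture viewer there is one more tool, called as name([rows], argument=value, ...), one row to a line, values as JSON. arm_command: Moves the arm, as the interface text tells. Its arguments: {"type":"object","properties":{"rows":{"type":"array"}},"required":["rows"]}

```bash
ls; mkdir -p pics; cat > h.py <<'E'
import numpy as np, cv2
from bench import arm, imaging, job, models
from scipy.spatial.transform import Rotation as R
def ray(p,px):
    E=np.array(p["extrinsics"]);d=np.array([(px[0]-p["cx"])/p["fx"],(px[1]-p["cy"])/p["fy"],1.])
    return -E[:3,:3].T@E[:3,3], E[:3,:3].T@d
def atz(p,px,z):
    o,d=ray(p,px);return o+d*(z-o[2])/d[2]
def tri(rs):
    A=np.zeros((3,3));b=np.zeros(3)
    for o,d in rs:
        d=d/np.linalg.norm(d);M=np.eye(3)-np.outer(d,d);A+=M;b+=M@o
    return np.linalg.solve(A,b)
E
python3 - <<'E'
from h import *
s=arm.read_state();print(s["clock"],s["position"],s["ee_rot"])
P={n:imaging.get_image(n) for n in("scene","side")}
Z=dict(end_stop=33,far_pin=55,cam_pivot=51,cam_lever=51,slide_pad=47,block=0,jig=0,tin=0,dish=0,pliers=0)
for n,p in P.items():
    cv2.imwrite(f"pics/{n}.png",p["frame"][:,:,::-1])
    for q,z in Z.items():
        for r in models.tip_of(p,q)[:3]: print(n,q,round(r["score"],2),np.round(r["pixel"]),np.round(atz(p,r["pixel"],z)))
E
```

```text
pics
0.0 [ 151.366556   -605.80286871  230.22282434] [-1.22012406e-01  9.92527987e-01  1.06634756e-03 -1.75638368e-04]
scene end_stop 0.73 [390. 252.] [ 693. -193.   33.]
scene far_pin 0.8 [352. 246.] [ 617. -177.   55.]
scene cam_pivot 0.97 [332. 250.] [ 580. -169.   51.]
scene cam_lever 0.95 [296. 241.] [ 538. -103.   51.]
scene slide_pad 0.89 [300. 270.] [ 493. -209.   47.]
scene block 0.93 [249. 301.] [ 408. -189.    0.]
scene block 0.81 [365. 273.] [ 640. -191.    0.]
scene block 0.61 [389. 349.] [ 535. -409.    0.]
scene jig 0.96 [331. 282.] [ 564. -194.    0.]
scene jig 0.52 [363. 273.] [ 636. -189.    0.]
scene tin 0.59 [336. 319.] [ 510. -304.    0.]
scene tin 0.19 [414. 304.] [ 649. -323.    0.]
scene dish 0.93 [412. 302.] [ 650. -319.    0.]
side end_stop 0.63 [253. 260.] [ 674. -213.   33.]
side far_pin 0.66 [272. 265.] [ 615. -164.   55.]
side cam_pivot 0.98 [289. 269.] [ 580. -162.   51.]
side cam_lever 0.71 [305. 284.] [ 537. -119.   51.]
side cam_lever 0.24 [288. 270.] [ 581. -160.   51.]
side cam_lever 0.15 [250. 262.] [ 661. -174.   51.]
side slide_pad 0.81 [347. 261.] [ 490. -229.   47.]
side block 0.91 [343. 244.] [ 538. -402.    0.]
side block 0.75 [386. 298.] [ 409. -191.    0.]
side block 0.74 [277. 269.] [ 640. -250.    0.]
side jig 0.91 [299. 291.] [ 569. -175.    0.]
side tin 0.48 [346. 265.] [ 509. -302.    0.]
side dish 0.77 [284. 252.] [ 654. -332.   -0.]
side pliers 0.82 [237. 336.] [619. -17.   0.]
```

View pics/scene.png

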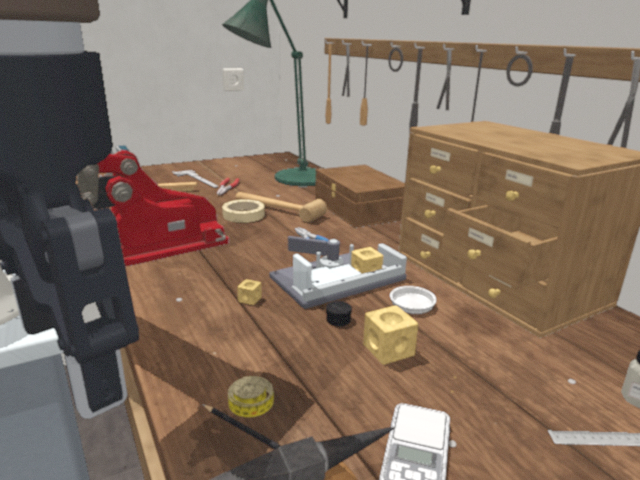

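View pics/side.png

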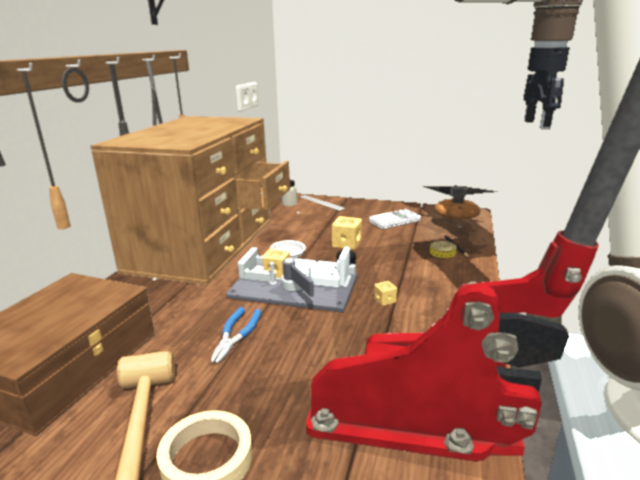

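```bash
python3 - <<'E'
from h import *
P={n:imaging.get_image(n) for n in("scene","side")}
J=dict(end_stop=(104,-30,33),far_pin=(46,10,55),cam_pivot=(10,17.5,51),jig=(0,0,0))
T={}
for q in list(J)+["cam_lever","slide_pad"]:
    T[q]=tri([ray(p,models.tip_of(p,q)[0]["pixel"]) for p in P.values()]);print(q,T[q].round(1))
from scipy.optimize import least_squares
def f(v):
    r=[]
    for q,l in J.items():
        w=np.array([v[0],v[1],0])+R.from_euler('z',v[2]).apply(l); r+=list((w-T[q])[:2]*(.4 if q=="jig" else 1))
    w=np.array([v[0],v[1],0])+R.from_euler('z',v[2]).apply([v[3]-80,-30,47]); r+=list((w-T["slide_pad"])[:2])
    return r
s=least_squares(f,[570,-180,0,0],loss="soft_l1",f_scale=3);print(s.x,np.round(s.fun,1))
for q in T: print(q,R.from_euler('z',-s.x[2]).apply(T[q]-[s.x[0],s.x[1],0]).round(1))
E
```

```text
end_stop [ 679.4 -208.9   33.3]
far_pin [ 618.7 -169.3   55.2]
cam_pivot [ 584.  -154.6   52.5]
jig [ 574.6 -183.5   -7.3]
cam_lever [ 538.5 -117.    51. ]
slide_pad [ 490.5 -223.9   50.8]
[ 5.74219486e+02 -1.84241460e+02  7.98270709e-02 -6.55328167e+00] [  0.8   3.    0.6  -1.3  -1.2 -11.4  -0.2  -0.3  -0.2   2.8]
end_stop [102.9 -33.   33.3]
far_pin [45.5 11.3 55.2]
cam_pivot [12.1 28.7 52.5]
jig [ 0.5  0.7 -7.3]
cam_lever [-30.3  69.9  51. ]
slide_pad [-86.6 -32.9  50.8]
```

The two side and scene views agree. Block candidates in scene view are the small cube (249,292), the cube in the jig (367,260) and the large cube (390,335). The middle-sized one is already in the jig between slide and stop. The lever leans toward −x/+y (about 2.3 rad). I'll move above the jig for a close look.

arm_command([
  {"grip": 0, "linear": [-50, 30, -10], "rot": [0, 0, 0.02]},
  {"grip": 0, "linear": [-100, 60, -20], "rot": [0, 0, 0.04]},
  {"grip": 0, "linear": [-150, 90, -30], "rot": [0, 0, 0.06]},
  {"grip": 0, "linear": [-205, 120, -30], "rot": [0, 0, 0.08]},
  {"grip": 0, "linear": [-260, 155, -30], "rot": [0, 0, 0.1]},
  {"grip": 0, "linear": [-315, 185, -30], "rot": [0, 0, 0.12]},
  {"grip": 0, "linear": [-365, 215, -30], "rot": [0, 0, 0.14]},
  {"grip": 0, "linear": [-415, 245, -30], "rot": [0, 0, 0.16]},
  {"grip": 0, "linear": [-465, 275, -30], "rot": [0, 0, 0.164]},
  {"grip": 0, "linear": [-507, 302, -30], "rot": [0, 0, 0.164]},
])

```text
clock: 3.05
position: [571.6, -188.7, 261.4]
ee_rot: [-0.041, 0.999, -0.0, 0.0]
contact_force: [0.5, -0.3, 0.9]
gripper_width: -0.1
grasp_force: 0.0
```

```bash
cat >> h.py <<'E'
def wray(s,p,px):
    T=np.array(p["T_tool_cam"]);u=np.array([(px[0]-p["cx"])/p["fx"],(px[1]-p["cy"])/p["fy"]]);t=np.linalg.norm(u)
    d=np.r_[u/t*np.sin(t),np.cos(t)];Q=R.from_quat(s["ee_rot"])
    return np.array(s["position"])+Q.apply(T[:3,3]),Q.apply(T[:3,:3]@d)
def watz(s,p,px,z):
    o,d=wray(s,p,px);return o+d*(z-o[2])/d[2]
E
cat > w.py <<'E'
from h import *
import sys
s=arm.read_state();print(s["clock"],np.round(s["position"],1),np.round(s["ee_rot"],3),np.round(s["contact_force"],1),s["gripper_width"])
p=imaging.get_image("wrist");cv2.imwrite(f"pics/{sys.argv[1]}.png",p["frame"][:,:,::-1])
for q,z in dict(end_stop=33,far_pin=55,cam_pivot=51,cam_lever=51,slide_pad=47,block=0,jig=0,tin=0,dish=0,pliers=0).items():
    for r in models.tip_of(p,q)[:2]: print(q,round(r["score"],2),np.round(r["pixel"]),np.round(watz(s,p,r["pixel"],z)))
E
python3 w.py w1
```

```text
3.05 [ 571.6 -188.7  261.4] [-0.041  0.999 -0.     0.   ] [ 0.5 -0.3  0.9] -0.06579126533419744
end_stop 0.57 [305. 290.] [ 677. -204.   33.]
far_pin 0.89 [339. 250.] [ 618. -172.   55.]
far_pin 0.23 [303. 238.] [ 609. -208.   55.]
cam_pivot 0.85 [349. 212.] [ 580. -165.   51.]
cam_lever 0.72 [468. 246.] [605. -36.  51.]
cam_lever 0.56 [405. 171.] [ 534. -116.   51.]
slide_pad 0.65 [304. 111.] [ 486. -217.   47.]
slide_pad 0.52 [223. 127.] [ 505. -295.   47.]
block 0.98 [303. 238.] [ 628. -211.   -0.]
block 0.81 [140. 144.] [ 528. -411.    0.]
tin 0.87 [223. 130.] [ 510. -308.    0.]
dish 0.86 [206. 245.] [ 645. -326.    0.]
pliers 0.94 [466. 250.] [626. -13.   0.]
```

View pics/w1.png

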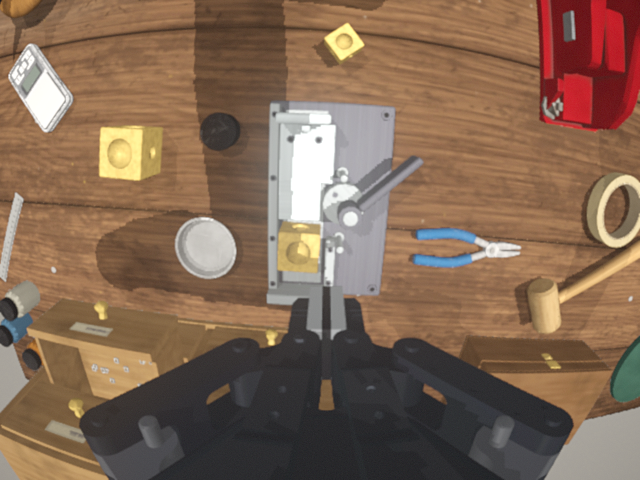

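The wrist view shows the whole jig: plate corners at about (270,103), (395,108), (380,297); pivot hub (349,215), lever tip (420,160), end plate (303,118), block (300,245). The pliers are clear of the lever's sweep. I'll fit the jig's pose.

```bash
python3 - <<'E'
from h import *
from scipy.optimize import least_squares
s=arm.read_state();p=imaging.get_image("wrist")
O=[((270,103),(-100,-69,12)),((395,108),(-100,63,12)),((380,297),(118,63,12)),((339,250),(46,10,55)),((349,212),(10,17.5,60)),((305,290),(104,-30,33))]
W=[watz(s,p,a,l[2]) for a,l in O]
f=lambda v:np.concatenate([(np.array([v[0],v[1],0])+R.from_euler('z',v[2]).apply(l)-w)[:2] for w,(a,l) in zip(W,O)])
r=least_squares(f,[574,-184,.08],loss="soft_l1",f_scale=3);print(r.x,r.fun.round(1))
inv=lambda w:R.from_euler('z',-r.x[2]).apply(w-[r.x[0],r.x[1],0]).round(1)
print("tip",inv(watz(s,p,(420,160),66)),"pad top",inv(watz(s,p,(303,111),71)),"lever",inv(watz(s,p,(405,171),51)), "pliers",inv(watz(s,p,(415,235),6)),inv(watz(s,p,(415,262),6)))
E
```

```text
[ 5.71479497e+02 -1.85290279e+02  4.34538755e-02] [-2.  -1.1 -2.2  0.2 -1.1  0.5  0.2  1.4  4.9  1.6  2.  -4.2]
tip [-49.1  79.4  66. ] pad top [-88.4 -29.5  71. ] lever [-36.   69.2  51. ] pliers [42.3 97.4  6. ] [ 75.5 101.3   6. ]
```

arm_command([
  {"grip": 0, "linear": [25, 23, 0], "rot": [0, 0, 0]},
  {"grip": 0, "linear": [53, 46, 0], "rot": [0, 0, 0]},
  {"grip": 0, "linear": [53, 46, 40], "rot": [0, 0, 0]},
  {"grip": 0, "linear": [53, 46, 80], "rot": [0, 0, 0]},
  {"grip": 0, "linear": [53, 46, 120], "rot": [0, 0, 0]},
  {"grip": 0, "linear": [53, 46, 160], "rot": [0, 0, 0]},
  {"grip": 0, "linear": [53, 46, 190], "rot": [0, 0, 0]},
  {"grip": 0, "linear": [53, 46, 205], "rot": [0, 0, 0]},
  {"grip": 0, "linear": [53, 46, 216], "rot": [0, 0, 0]},
  {"grip": 0, "linear": [53, 46, 216], "rot": [0, 0, 0]},
])

```text
clock: 4.9
position: [513.7, -149.0, 45.3]
ee_rot: [-0.04, 0.999, -0.0, -0.0]
contact_force: [0.5, 0.3, 0.4]
gripper_width: 0.0
grasp_force: 0.0
```

```bash
cat > plan.py <<'E'
from h import *
J=np.array([572,-185,.05])
s=arm.read_state();pos=np.array(s["position"]);Q=R.from_quat(s["ee_rot"])
jf=lambda w:R.from_euler('z',-J[2]).apply(w-[J[0],J[1],0])
print("tcp in jig",jf(pos).round(1),np.round(s["contact_force"],1))
def tool(x,y,z): return Q.inv().apply(R.from_euler('z',J[2]).apply([x,y,z])+[J[0],J[1],0]-pos).round(0)
for th in np.arange(2.3,-.01,-.12):
    n=np.array([np.sin(th),-np.cos(th)]);u=np.array([np.cos(th),np.sin(th)])
    c=np.array([10,17.5])+60*u-n*(4+11*abs(n[0])+14.5*abs(n[1]))
    print(round(th,2),c.round(),tool(c[0],c[1],pos[2]))
E
python3 plan.py
```

```text
tcp in jig [-56.4  38.9  45.3] [0.5 0.3 0.4]
2.3 [-46.  48.] [-10.   8.  -0.]
2.18 [-42.  55.] [-15.  15.  -0.]
2.06 [-36.  61.] [-21.  21.  -0.]
1.94 [-30.  66.] [-27.  27.  -0.]
1.82 [-22.  71.] [-35.  31.  -0.]
1.7 [-14.  75.] [-43.  35.  -0.]
1.58 [-6. 77.] [-52.  37.  -0.]
1.46 [ 0. 79.] [-58.  38.  -0.]
1.34 [ 6. 80.] [-64.  39.  -0.]
1.22 [12. 80.] [-70.  39.  -0.]
1.1 [19. 80.] [-77.  39.  -0.]
0.98 [26. 79.] [-83.  38.  -0.]
0.86 [33. 77.] [-90.  36.  -0.]
0.74 [39. 74.] [-97.  32.  -0.]
0.62 [46. 70.] [-103.   28.   -0.]
0.5 [52. 66.] [-109.   23.   -0.]
0.38 [58. 60.] [-115.   17.   -0.]
0.26 [63. 53.] [-119.   11.   -0.]
0.14 [67. 46.] [-123.    3.   -0.]
0.02 [70. 37.] [-126.   -5.   -0.]
```

arm_command([
  {"grip": 0, "linear": [-5, 4, 0], "rot": [0, 0, 0]},
  {"grip": 0, "linear": [-10, 8, 0], "rot": [0, 0, 0]},
  {"grip": 0, "linear": [-15, 15, 0], "rot": [0, 0, 0]},
  {"grip": 0, "linear": [-21, 21, 0], "rot": [0, 0, 0]},
  {"grip": 0, "linear": [-27, 27, 0], "rot": [0, 0, 0]},
  {"grip": 0, "linear": [-35, 31, 0], "rot": [0, 0, 0]},
  {"grip": 0, "linear": [-43, 35, 0], "rot": [0, 0, 0]},
  {"grip": 0, "linear": [-52, 37, 0], "rot": [0, 0, 0]},
  {"grip": 0, "linear": [-58, 38, 0], "rot": [0, 0, 0]},
  {"grip": 0, "linear": [-64, 39, 0], "rot": [0, 0, 0]},
])

```text
clock: 6.15
position: [574.2, -104.8, 45.1]
ee_rot: [-0.04, 0.999, 0.0, -0.001]
contact_force: [-2.2, -2.1, -0.5]
gripper_width: 0.1
grasp_force: 1.1
```

```bash
python3 plan.py | sed -n '1p;10,$p'
```

```text
tcp in jig [ 6.2 80.  45.1] [-2.2 -2.1 -0.5]
1.34 [ 6. 80.] [0. 0. 0.]
1.22 [12. 80.] [-6.  0. -0.]
1.1 [19. 80.] [-13.  -0.  -0.]
0.98 [26. 79.] [-20.  -1.  -0.]
0.86 [33. 77.] [-26.  -4.  -0.]
0.74 [39. 74.] [-33.  -7.  -0.]
0.62 [46. 70.] [-39. -11.  -0.]
0.5 [52. 66.] [-45. -16.  -0.]
0.38 [58. 60.] [-51. -22.  -0.]
0.26 [63. 53.] [-56. -29.  -0.]
0.14 [67. 46.] [-59. -36.  -0.]
0.02 [70. 37.] [-62. -44.  -0.]
```

Contact of about 3 N, as expected for the lever. I'll continue round.

arm_command([
  {"grip": 0, "linear": [-7, 0, 0], "rot": [0, 0, 0]},
  {"grip": 0, "linear": [-13, 0, 0], "rot": [0, 0, 0]},
  {"grip": 0, "linear": [-20, -1, 0], "rot": [0, 0, 0]},
  {"grip": 0, "linear": [-26, -4, 0], "rot": [0, 0, 0]},
  {"grip": 0, "linear": [-33, -7, 0], "rot": [0, 0, 0]},
  {"grip": 0, "linear": [-39, -11, 0], "rot": [0, 0, 0]},
  {"grip": 0, "linear": [-45, -16, 0], "rot": [0, 0, 0]},
  {"grip": 0, "linear": [-51, -22, 0], "rot": [0, 0, 0]},
  {"grip": 0, "linear": [-56, -29, 0], "rot": [0, 0, 0]},
  {"grip": 0, "linear": [-59, -35, 0], "rot": [0, 0, 0]},
])

```text
clock: 7.4
position: [636.7, -135.3, 45.4]
ee_rot: [-0.04, 0.999, 0.0, 0.001]
contact_force: [-1.9, 1.6, -0.0]
gripper_width: 0.0
grasp_force: 0.9
```

arm_command([
  {"grip": 0, "linear": [-1, -3, 0], "rot": [0, 0, 0]},
  {"grip": 0, "linear": [-2, -6, 0], "rot": [0, 0, 0]},
  {"grip": 0, "linear": [-2, -8, 0], "rot": [0, 0, 0]},
  {"grip": 0, "linear": [-2, -8, 0], "rot": [0, 0, 0]},
])

```text
clock: 7.9
position: [639.0, -143.0, 45.5]
ee_rot: [-0.04, 0.999, -0.0, 0.001]
contact_force: [0.7, 0.9, -0.1]
gripper_width: 0.3
grasp_force: 0.2
```

```bash
python3 plan.py | sed -n '1p'
```

```text
tcp in jig [69.  38.6 45.5] [ 0.7  0.9 -0.1]
```

arm_command([
  {"grip": 0, "linear": [0, -2, 0], "rot": [0, 0, 0]},
  {"grip": 0, "linear": [0, -3, 0], "rot": [0, 0, 0]},
  {"grip": 0, "linear": [0, -4, 0], "rot": [0, 0, 0]},
  {"grip": 0, "linear": [0, -4, 0], "rot": [0, 0, 0]},
])

```text
clock: 8.4
position: [639.3, -145.5, 45.5]
ee_rot: [-0.041, 0.999, 0.001, 0.001]
contact_force: [0.6, 6.9, 1.8]
gripper_width: -0.3
grasp_force: 3.1
```

arm_command([
  {"grip": 0, "linear": [0, -2, 0], "rot": [0, 0, 0]},
  {"grip": 0, "linear": [0, -3, 0], "rot": [0, 0, 0]},
  {"grip": 0, "linear": [0, -4, 0], "rot": [0, 0, 0]},
  {"grip": 0, "linear": [0, -4, 0], "rot": [0, 0, 0]},
])

```text
clock: 8.9
position: [639.4, -146.1, 45.5]
ee_rot: [-0.041, 0.999, 0.002, 0.0]
contact_force: [-1.0, 17.5, 2.7]
gripper_width: -0.0
grasp_force: 9.0
```

Firm stop reached at 17 N. I'll back off and rise.

arm_command([
  {"grip": 0, "linear": [0, 10, 0], "rot": [0, 0, 0]},
  {"grip": 0, "linear": [0, 22, 0], "rot": [0, 0, 0]},
  {"grip": 0, "linear": [0, 30, 0], "rot": [0, 0, 0]},
  {"grip": 0, "linear": [0, 30, -40], "rot": [0, 0, 0]},
  {"grip": 0, "linear": [0, 30, -90], "rot": [0, 0, 0]},
  {"grip": 0, "linear": [40, 10, -140], "rot": [0, 0, 0]},
  {"grip": 0, "linear": [90, -10, -150], "rot": [0, 0, 0]},
  {"grip": 0, "linear": [140, -30, -150], "rot": [0, 0, 0]},
  {"grip": 0, "linear": [185, -60, -150], "rot": [0, 0, 0]},
  {"grip": 0, "linear": [185, -60, -150], "rot": [0, 0, 0]},
])

```text
clock: 10.15
position: [456.7, -227.0, 195.8]
ee_rot: [-0.038, 0.999, -0.0, -0.0]
contact_force: [0.4, 0.0, -0.2]
gripper_width: 0.1
grasp_force: 0.0
```

```bash
python3 plan.py | sed -n '1p'; python3 w.py w2
```

```text
tcp in jig [-117.3  -36.2  195.8] [ 0.4  0.  -0.2]
10.15 [ 456.7 -227.   195.8] [-0.038  0.999 -0.    -0.   ] [ 0.4  0.  -0.2] 0.058510456726823694
end_stop 0.84 [328. 409.] [ 676. -209.   33.]
cam_pivot 0.91 [381. 354.] [ 584. -165.   51.]
cam_pivot 0.42 [326. 408.] [ 658. -212.   51.]
slide_pad 0.94 [340. 254.] [ 486. -213.   47.]
block 0.64 [149. 261.] [ 529. -410.    0.]
block 0.59 [377. 159.] [ 410. -184.    0.]
jig 0.55 [361. 320.] [ 576. -181.    0.]
tin 0.78 [241. 251.] [ 509. -307.    0.]
tin 0.62 [328. 409.] [ 709. -205.    0.]
pliers 0.61 [493. 357.] [625. -12.   0.]
```

View pics/w2.png

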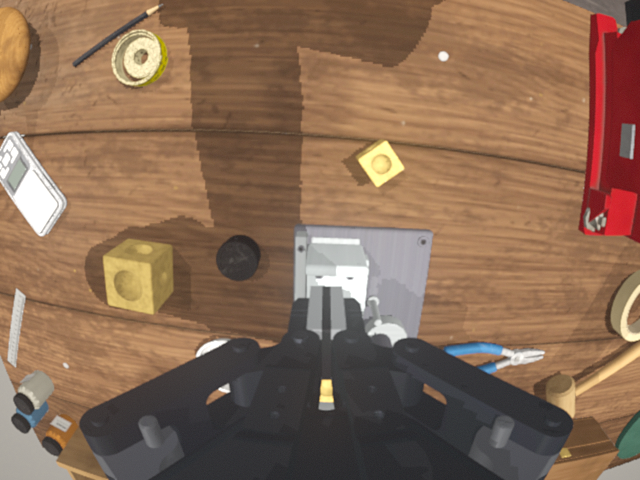

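The picture shows the end plate top at (337,246), just ahead of the fingers, with the lever hidden beneath the hand. I'll check the lever in the side camera before pushing.

```bash
python3 - <<'E'
from h import *
p=imaging.get_image("side")
for r in models.tip_of(p,"cam_lever")[:2]: print(round(r["score"],2),np.round(r["pixel"]),atz(p,r["pixel"],51).round())
cv2.imwrite("pics/s2.png",cv2.resize(p["frame"][225:325,210:370,::-1],None,fx=4,fy=4,interpolation=2))
E
```

```text
0.59 [253. 264.] [ 653. -166.   51.]
```

View pics/s2.png

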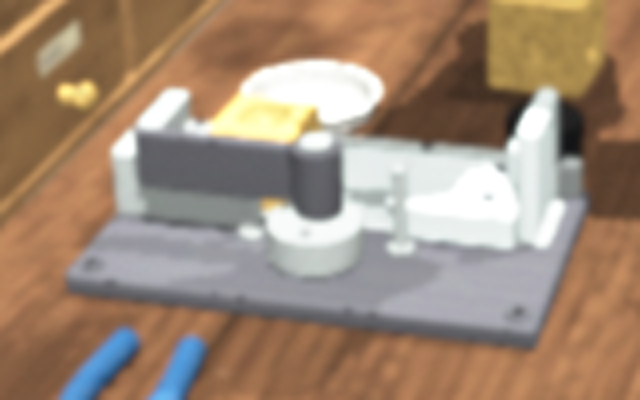

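arm_command([
  {"grip": 0, "linear": [0, 7, 30], "rot": [0, 0, 0]},
  {"grip": 0, "linear": [0, 7, 70], "rot": [0, 0, 0]},
  {"grip": 0, "linear": [0, 7, 105], "rot": [0, 0, 0]},
  {"grip": 0, "linear": [0, 7, 130], "rot": [0, 0, 0]},
  {"grip": 0, "linear": [0, 7, 145], "rot": [0, 0, 0]},
  {"grip": 0, "linear": [0, 7, 150], "rot": [0, 0, 0]},
  {"grip": 0, "linear": [0, 7, 150], "rot": [0, 0, 0]},
])

```text
clock: 11.68
position: [459.5, -218.6, 45.7]
ee_rot: [-0.04, 0.999, -0.0, 0.0]
contact_force: [0.3, -0.8, 0.1]
gripper_width: -0.0
grasp_force: 0.0
```

The crop shows the lever lying along +x against the far pin (bar from (140,160) to (300,160)), and the network's lever point agrees. Now I'll push the slide.

arm_command([
  {"grip": 0, "linear": [-5, 0, 0], "rot": [0, 0, 0]},
  {"grip": 0, "linear": [-10, 0, 0], "rot": [0, 0, 0]},
  {"grip": 0, "linear": [-15, 0, 0], "rot": [0, 0, 0]},
  {"grip": 0, "linear": [-20, 0, 0], "rot": [0, 0, 0]},
  {"grip": 0, "linear": [-25, 0, 0], "rot": [0, 0, 0]},
  {"grip": 0, "linear": [-30, 0, 0], "rot": [0, 0, 0]},
  {"grip": 0, "linear": [-35, 0, 0], "rot": [0, 0, 0]},
  {"grip": 0, "linear": [-40, 0, 0], "rot": [0, 0, 0]},
  {"grip": 0, "linear": [-45, 0, 0], "rot": [0, 0, 0]},
  {"grip": 0, "linear": [-48, 0, 0], "rot": [0, 0, 0]},
])

```text
clock: 12.92
position: [504.0, -215.4, 45.0]
ee_rot: [-0.04, 0.999, 0.0, -0.003]
contact_force: [-7.7, -4.6, 5.0]
gripper_width: -0.2
grasp_force: 3.9
```

arm_command([
  {"grip": 0, "linear": [-3, 0, 0], "rot": [0, 0, 0]},
  {"grip": 0, "linear": [-6, 0, 0], "rot": [0, 0, 0]},
  {"grip": 0, "linear": [-6, 0, 0], "rot": [0, 0, 0]},
])

```text
clock: 13.3
position: [510.4, -215.0, 44.9]
ee_rot: [-0.04, 0.999, 0.0, -0.003]
contact_force: [-6.0, -4.3, 3.7]
gripper_width: -0.1
grasp_force: 3.2
```

arm_command([
  {"grip": 0, "linear": [-2, 0, 0], "rot": [0, 0, 0]},
  {"grip": 0, "linear": [-4, 0, 0], "rot": [0, 0, 0]},
  {"grip": 0, "linear": [-6, 0, 0], "rot": [0, 0, 0]},
  {"grip": 0, "linear": [-6, 0, 0], "rot": [0, 0, 0]},
])

```text
clock: 13.8
position: [516.1, -214.6, 44.9]
ee_rot: [-0.04, 0.999, 0.0, -0.003]
contact_force: [-6.8, -4.6, 2.8]
gripper_width: -0.2
grasp_force: 3.4
```

arm_command([
  {"grip": 0, "linear": [-1, 0, 0], "rot": [0, 0, 0]},
  {"grip": 0, "linear": [-2, 0, 0], "rot": [0, 0, 0]},
  {"grip": 0, "linear": [-3, 0, 0], "rot": [0, 0, 0]},
  {"grip": 0, "linear": [-3, 0, 0], "rot": [0, 0, 0]},
])

```text
clock: 14.3
position: [516.2, -214.5, 44.8]
ee_rot: [-0.039, 0.999, 0.0, -0.006]
contact_force: [-12.3, -5.9, 8.7]
gripper_width: 0.2
grasp_force: 6.1
```

arm_command([
  {"grip": 0, "linear": [-2, 0, 0], "rot": [0, 0, 0]},
  {"grip": 0, "linear": [-4, 0, 0], "rot": [0, 0, 0]},
  {"grip": 0, "linear": [-6, 0, 0], "rot": [0, 0, 0]},
  {"grip": 0, "linear": [-6, 0, 0], "rot": [0, 0, 0]},
  {"grip": 0, "linear": [-6, 0, 0], "rot": [0, 0, 0]},
])

```text
clock: 14.92
position: [516.1, -214.4, 44.8]
ee_rot: [-0.039, 0.999, 0.001, -0.012]
contact_force: [-23.0, -6.5, 17.8]
gripper_width: 0.1
grasp_force: 11.9
```

Firm stop at 23 N with no further motion, and TCP at jig x ≈ −57 as expected. I'll withdraw.

arm_command([
  {"grip": 0, "linear": [8, 0, 0], "rot": [0, 0, 0]},
  {"grip": 0, "linear": [20, 0, 0], "rot": [0, 0, 0]},
  {"grip": 0, "linear": [35, 0, 0], "rot": [0, 0, 0]},
  {"grip": 0, "linear": [45, 0, -10], "rot": [0, 0, 0]},
  {"grip": 0, "linear": [50, 0, -50], "rot": [0, 0, 0]},
  {"grip": 0, "linear": [50, 0, -100], "rot": [0, 0, 0]},
  {"grip": 0, "linear": [50, 0, -150], "rot": [0, 0, 0]},
  {"grip": 0, "linear": [50, 0, -200], "rot": [0, 0, 0]},
  {"grip": 0, "linear": [50, 0, -200], "rot": [0, 0, 0]},
])

```text
clock: 16.05
position: [480.4, -217.5, 251.0]
ee_rot: [-0.041, 0.999, -0.002, 0.006]
contact_force: [-0.5, 0.6, -1.0]
gripper_width: -0.2
grasp_force: 0.0
```

```bash
python3 - <<'E'
from h import *
P=[imaging.get_image(n) for n in("side","scene")]
a=cv2.resize(P[0]["frame"][225:325,210:370,::-1],None,fx=4,fy=4)[:300];b=cv2.resize(P[1]["frame"][230:305,260:420,::-1],None,fx=4,fy=4)
cv2.imwrite("pics/f.png",np.vstack([a,b]))
E
```

```text
(no output)
```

View pics/f.png

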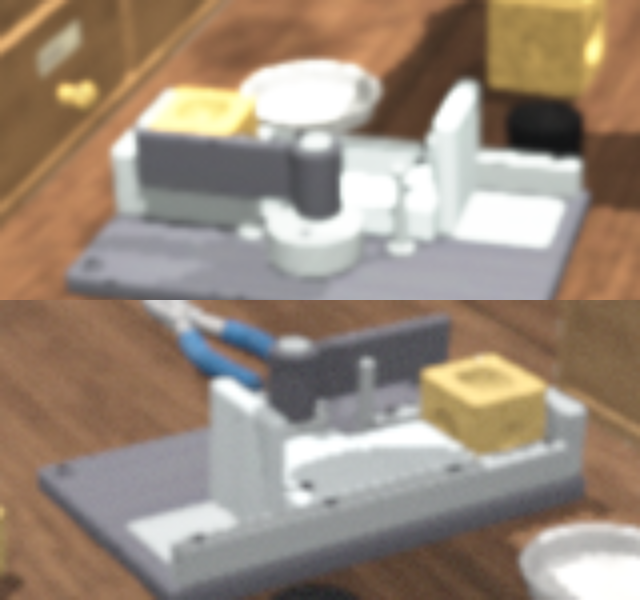

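The lever is on the far pin and the block (485,400) lies against the end stop, with the slide forward.

```bash
python3 -c "
from bench import job;print(job.job_done())"
```

```text
the job is handed in; nothing more can be done
None
```

The job is handed in at about 16 s on the clock: the lever is against the far pin, the slide drove the block home against the end stop, and the hand is withdrawn; the final pictures agree, but no verdict came back.

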